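Park the sprung jaw of the loaded polishing fixture

ROBOT

A 7-joint arm with a two-finger parallel gripper is mounted at the origin on the work surface. World frame = base frame: x ahead of the robot, y to its left, z up, the work surface at z = 0. Lengths are in mm, angles in rad, forces in N, time in s.
With the tool pointing down it reaches from about 400 to 850 mm from the base axis. Payload 10.4 kg.
Tool frame: the origin (TCP) lies at the very end of the fingers, on their centre line; the grasp point (between the pads) lies manip.tcp_to_grasp behind it (manip.tcp_to_grasp is the distance from the TCP to the grasp point, in mm); z points along the fingers, y is the direction in which the jaws open and shut (so a half turn about z gives the same grasp; the last joint's range is limited). The gripper opens to 87 mm and grips with 3 to 60 N. Pads are 19 mm wide; open, the fingers measure 117 mm over their backs; the gripper's body (75 mm by 190 mm) begins 51 mm behind the grasp point.
Start: joints at [-1.303, 0.332, -0.065, 1.46, 0.022, 1.35, -0.088], TCP at [179.186, 598.786, 222.576] pointing down, gripper open.
Joint ranges: [-2.6, 2.6], [-0.5, 2.12], [-1.47, 1.34], [0.16, 2.42], [-1.27, 4.41], [0.06, 2.06], [-2.6, 2.6]. Speed limits (rad/s): [2.22, 2.22, 2.79, 2.79, 3.14, 3.14, 3.14].

INTERFACE

Orientations are given as a unit quaternion [w, x, y, z].
In Python, from workcell import sensors, read_camera, manip gives the robot as it stands.
- The arm moves only by the tool drive_tool, never from a script. Its argument "moves" is a list that holds one entry, the list of rows, each a list of 7 numbers: the shift along the tool's x, y, z in m, then the turn, a rotation vector about the tool's x, y, z in degrees, then the gripper's target within -1 to 1 (shut at 1, half-way at 0, fully open at -1). A call has 1 to 5 rows; each row shifts and turns the commanded pose from where the row before left it, along the tool's axes as they then stand; what a row does not reach is not made up. A row lasts 1/10 s, in which the tool goes at most 50 mm and 8.59 degrees, less where a joint would pass 70% of its speed; a pose out of reach is approached as far as the arm can. A call is refused whole if a number of a shift passes 0.05 or a number of a turn 8.59, either way. A call with a gripper value outside its range is refused whole. The fingers move at their own pace and stop on an object; "force" is the grip in N (left out, the last holds). Time passes only in rows, so rows that do not move let the fingers close. It gives the time, the measured TCP pose, the force and the opening at its end, in the units of the state.
- sensors.get_obs(): the state, without advancing time (a new reading comes with each control period).
- read_camera(name): name is "scene" or "top"; returns a dict with "img" (400x640x3 uint8, blue, green, red), "z_map" (400x640 float32, mm along the optical axis (not along the pixel's ray), 0 where there is no reading), "fx", "fy", "cx", "cy" (pixels), "pose" (4x4, takes a point from camera to world coordinates). Camera axes: x right, y down, z forward; pixel columns grow to the right and rows downward; lengths in mm; the calibration is good to about 2 mm. A picture is of the moment at which its call begins.
- manip.job_done(): hands the job in, once; it reports no verdict.
The state is a dict: "t": time; "joint_positions": joint angles; "qvel": joint speeds; "effort": joint torques, N m; "tool_pos": TCP position; "orientation": TCP orientation; "ft_force": force on the tool from outside, world axes, zero at the start; "moment": the same for the moment, N m; "gripper_width": finger opening in mm.
Only numpy, scipy, OpenCV 4.12 (cv2) and the standard library are available. Lean on these libraries where they do the work, as an engineer would, in place of code of your own. Each camera call takes 0.05 s, during which the arm holds its last target. There are 200 camera calls.

TASK

Two clamping fixtures stand on the polishing bench; one holds a steel ring in its nest. Open the jaw of that one by drawing its brass knob back against the spring, away from the ring, and hook it sideways into the holding notch so that it stays open when you let go. Leave the ring lying in its nest and do not work the empty fixture's knob.

Things in the scene. Friction and masses are not known exactly. Their poses are not given: they have to be found in the camera images.
- loaded_knob (a point): Centre of the upright brass knob (24 mm dia, 48 to 85 mm above the bench) of the fixture that HOLDS the ring. It rides on a 10 mm post in a J window. Axes: +x from ring end to knob end, +y left of that. Pulls up to 54 mm along +x against a 4-8 N spring; past 36 mm it also slides freely up to 32 mm along +y. Let go in the straight run it snaps back. Cannot turn or lift.
- loaded_notch (a point): Knob centre when seated in the notch at the J's hook: 22 mm +x, 26 mm +y of its rest place, same height and axes. A tongue divides notch from run: draw the knob about 45 mm along +x (40-54 passes), then about 26 mm along +y (20-32), let go; the spring pulls it about 20 mm back into the notch, which holds it.
- empty_knob (a point): Centre of the knob of the second, like fixture, whose nest is EMPTY; leave alone. A fixture: grey base plate 188 x 104 mm, 12 mm thick, fixed to the bench, long along x; over its knob end a bare aluminium cover plate, 102 x 104 mm, top 38 mm above the bench, with the J window; at its other end a nest of two steel pins and the steel jaw.
- ring_mid (a point): Centre (19 mm above the bench) of the bare steel ring, 52 mm outside, 34 mm inside, 14 mm tall, lying flat and loose in the loaded fixture's nest between two pins and the jaw; 67 mm along -x and 16 mm along +y from that fixture's knob at rest. A smaller ring lying on the bench does not matter.
There are look-alikes about, which are no part of the job. What is shaped like the part that bears loaded_knob but brown is not meant.

How it is judged (in metres and radians):
At the end, for the whole second after the job is handed in: The loaded fixture's knob rests, let go, in the holding notch (within 9 mm of its seat along the fixture and 13 mm across), and the ring lies within 15 mm of where it was in its nest (x of loaded_knob in the frame of loaded_notch between -0.009 and 0.009 m and y of loaded_knob in the frame of loaded_notch between -0.013 and 0.013 m and distance of ring_mid from where it was at the start of the episode below 0.015 m); the robot touches nothing.
It fails at once if the empty fixture's knob is moved more than 12 mm (distance of empty_knob from where it was at the start of the episode above 0.012 m).
It also fails if it takes over 32 s, if anything falls off the work surface, if the arm or the gripper's body presses on something with over 40 N, if the wrist force passes 120 N, or if a joint passes its speed limit or range.

## Working session

There is one attempt and no reset: what is moved stays moved. The work goes in short steps, Python scripts to look and compute and a tool call to move; the robot and the scene stay as the last step left them, time stands still between calls to the robot, and variables do not carry over. Pictures are saved under pics/ and viewed, about 8 in all and at most 12, crops included, and the job is handed in when it is done.

Besides the shell and the picture viewer there is one more tool, called after "Request:" as name(argument=value, ...) on one line, values as JSON. drive_tool: Moves the arm, as the interface text tells. Its arguments: {"type":"object","properties":{"moves":{"type":"array"},"force":{"type":"number"}},"required":["moves"]}

```bash
mkdir -p pics; cat > h.py <<'E'
import numpy as np, cv2
from workcell import sensors, read_camera, manip
def ray(c,u,v,z):
    P=np.array(c["pose"]); d=P[:3,:3]@np.array([(u-c["cx"])/c["fx"],(v-c["cy"])/c["fy"],1.]); o=P[:3,3]
    return o+d*(z-o[2])/d[2]
def cloud(c):
    v,u=np.mgrid[:400,:640]; z=c["z_map"]
    p=np.stack([(u-c["cx"])/c["fx"]*z,(v-c["cy"])/c["fy"]*z,z],-1)
    P=np.array(c["pose"]); w=p@P[:3,:3].T+P[:3,3]; w[z==0]=np.nan; return w
E
python3 - <<'E'
from h import *
for n in("top","scene"):
    c=read_camera(n); cv2.imwrite(f"pics/{n}1.png",c["img"]); np.savez(f"{n}1.npz",**c); print(n,np.round(c["pose"],3).tolist(),c["fx"],(c["z_map"]>0).mean())
print(manip.tcp_to_grasp, sensors.get_obs())
E
```

```text
top [[-0.015, -0.997, 0.078, 313.399], [-1.0, 0.014, -0.023, -156.651], [0.022, -0.078, -0.997, 1135.273], [0.0, 0.0, 0.0, 1.0]] 398.2357300308038 0.99601953125
scene [[0.1, 0.704, -0.703, 1217.03], [0.995, -0.062, 0.079, -253.786], [0.012, -0.708, -0.707, 876.547], [0.0, 0.0, 0.0, 1.0]] 438.3069895217841 0.99582421875
18.700000000000003 {'t': 0.1, 'joint_positions': array([-1.30258315,  0.33280638, -0.06470651,  1.46086708,  0.02159836,
        1.34991254, -0.0884784 ]), 'qvel': array([ 0.00213209, -0.00203183, -0.00014858, -0.00195126, -0.00020686,
        0.00156039,  0.00055265]), 'effort': array([ 1.45950075e-03, -6.24540997e+01,  2.47335120e-02, -3.90721500e+01,
       -6.13401644e-02,  3.66615190e-02,  9.87502654e-05]), 'tool_pos': array([179.10467921, 598.41534055, 221.83030172]), 'orientation': array([-6.62496642e-05,  1.44871545e-01,  9.89450259e-01, -6.45578364e-04]), 'ft_force': array([0.42441023, 0.43586527, 0.28583921]), 'moment': array([ 0.01165321, -0.00608401, -0.03249692]), 'gripper_width': 87.13858828285808}
```

View pics/top1.png

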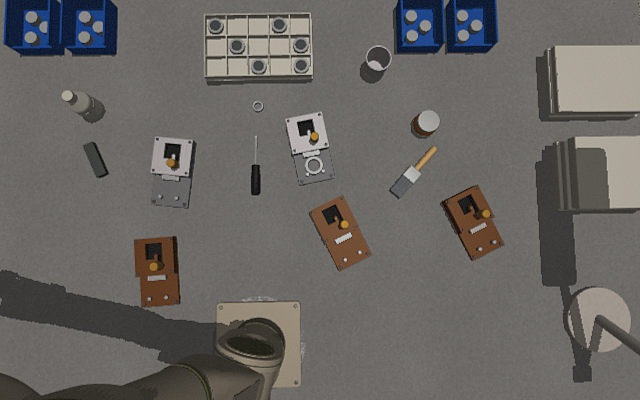

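View pics/scene1.png

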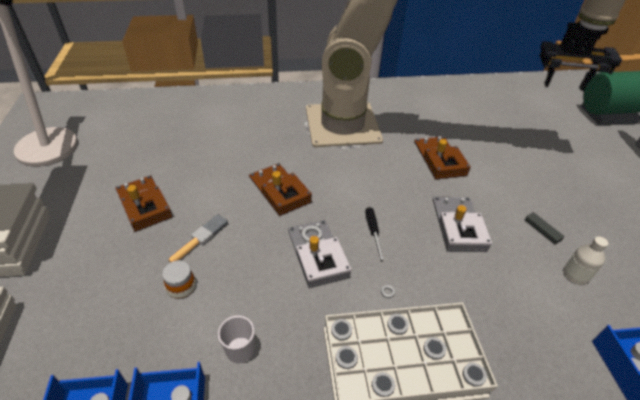

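The top view shows a loaded fixture with its knob at (314,136) and its ring at (315,165). The empty grey fixture has its knob at (171,162). The brown look-alikes at (340,232), (472,222) and (157,270) are not meant. I'll measure the loaded one and confirm it in a crop.

```bash
python3 - <<'E'
from h import *
c=dict(np.load("top1.npz")); s=dict(np.load("scene1.npz"))
im=c["img"]; w=cloud(c); hsv=cv2.cvtColor(im,cv2.COLOR_BGR2HSV)
roi=np.zeros((400,640),bool); roi[100:195,275:345]=1
# cover plate by height 30..46 plus base by height
m=(roi&(w[...,2]>5)).astype(np.uint8)
cov=(roi&(w[...,2]>30)&(w[...,2]<46)&(hsv[...,1]<60)).astype(np.uint8)
for nm,mm,z in(("all",m,None),("cover",cov,38)):
    pts=w[mm>0][:,:2] if z is None else np.array([ray(c,u,v,z)[:2] for v,u in np.argwhere(mm)])
    print(nm,mm.sum(),cv2.minAreaRect(pts.astype(np.float32)))
kn=(roi&(hsv[...,0]>10)&(hsv[...,0]<30)&(hsv[...,1]>120)&(w[...,2]>70)).astype(np.uint8)
vu=np.argwhere(kn).mean(0); print("knob top",vu,kn.sum(),ray(c,vu[1],vu[0],85),np.nanmedian(w[kn>0],0))
hs=cv2.cvtColor(s["img"],cv2.COLOR_BGR2HSV); ws=cloud(s)
r2=np.zeros((400,640),bool); r2[225:265,295:335]=1
ks=r2&(hs[...,0]>10)&(hs[...,0]<30)&(hs[...,1]>110); p=ws[ks]; t=p[p[:,2]>80]
print("scene knob",np.argwhere(ks).mean(0),ks.sum(),"top pts",t.mean(0) if len(t) else None,len(t),p[:,2].max())
a=cv2.resize(im[95:200,265:355],None,fx=5,fy=5,interpolation=cv2.INTER_CUBIC)
b=cv2.resize(s["img"][210:290,280:360],None,fx=4,fy=4,interpolation=cv2.INTER_CUBIC)
o=np.zeros((525,450+320,3),np.uint8);o[:,:450]=a;o[:320,450:]=b;cv2.imwrite("pics/crop2.png",o)
E
```

```text
all 2528 ((552.4296264648438, -140.702880859375), (174.19253540039062, 277.7432556152344), 85.4501953125)
cover 1070 ((552.58056640625, -147.7266845703125), (164.60780334472656, 103.8989486694336), 11.008437156677246)
knob top [136.73684211 314.03508772] 57 [ 560.49179553 -161.29870476   85.        ] [ 560.10493147 -161.22424674   84.47960492]
scene knob [242.5840708  313.80530973] 113 top pts [ 566.71781896 -162.16062275   84.4194    ] 61 87.77563092566243
```

View pics/crop2.png

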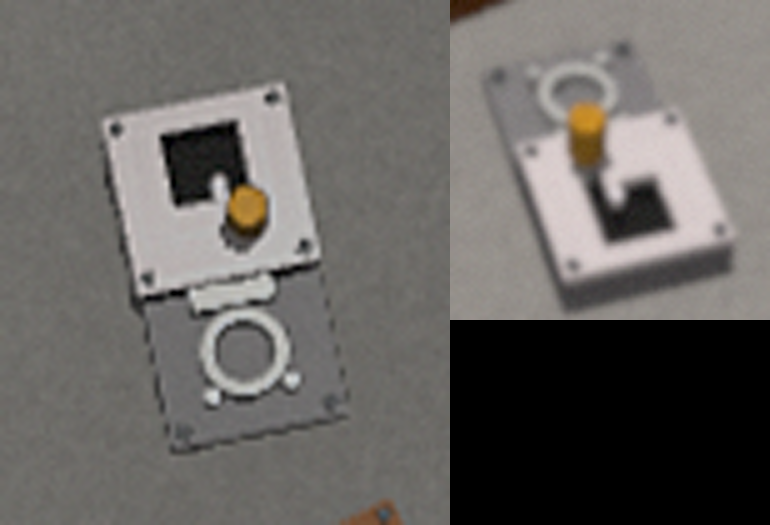

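The crop confirms it: the grey fixture with the aluminium cover holds the ring (crop 245,350), and its knob is at crop (247,210). The window hooks to the image left, which is the fixture's +y. I'll start the transit and work out the yaw from the cover screws.

```bash
python3 - <<'E'
from h import *
c=dict(np.load("top1.npz"))
S=[ray(c,265+(u-2)/5,95+(v-2)/5,38)[:2] for u,v in((115,129),(271,97),(305,245),(148,278))]
f=lambda d:np.degrees(np.arctan2(d[1],d[0]))
print(f(S[0]-S[3]),f(S[1]-S[2]),f(S[0]-S[1])-90,f(S[3]-S[2])-90)
ring=ray(c,265+243/5,95+348/5,26)[:2]; a=np.radians(12.5); 
for a in np.radians([10,11,12,13]):
  ex=np.array([np.cos(a),np.sin(a)]);ey=np.array([-ex[1],ex[0]]); print(np.degrees(a),"knob from ring",ring+67*ex-16*ey)
E
```

```text
11.749100901981976 11.864163663172713 11.284654370946342 11.399019718990445
10.0 knob from ring [ 563.60549353 -163.3593226 ]
11.0 knob from ring [ 563.66696845 -162.1586587 ]
12.000000000000002 knob from ring [ 563.70747954 -160.95710478]
13.0 knob from ring [ 563.72701445 -159.75502685]
```

Request:
drive_tool(moves=[[[-0.043,-0.013,0,0,0,0,-0.2],[-0.043,-0.013,0,0,0,0,-0.2],[-0.043,-0.013,0,0,0,0,-0.2],[-0.043,-0.013,0,0,0,0,-0.2],[-0.043,-0.013,0,0,0,0,-0.2]]], force=30)

```text
t: 0.6
tool_pos: [367.7, 473.5, 222.3]
orientation: [-0.0, 0.145, 0.989, -0.0]
ft_force: [0.0, 0.8, 0.5]
gripper_width: 56.4
```

Request:
drive_tool(moves=[[[-0.0263,-0.0395,0,0,0,0,-0.2],[-0.0263,-0.0395,0,0,0,0,-0.2],[-0.0263,-0.0395,0,0,0,0,-0.2],[-0.0263,-0.0395,0,0,0,0,-0.2],[-0.0263,-0.0395,0,0,0,0,-0.2]]])

```text
t: 1.1
tool_pos: [436.0, 245.9, 222.3]
orientation: [-0.0, 0.145, 0.989, 0.0]
ft_force: [1.1, 0.6, 0.3]
gripper_width: 52.2
```

Request:
drive_tool(moves=[[[-0.0263,-0.0395,0,0,0,0,-0.2],[-0.0263,-0.0395,0,0,0,0,-0.2],[-0.0263,-0.0395,0,0,0,0,-0.2],[-0.0263,-0.0395,0,0,0,0,-0.2],[-0.0263,-0.0395,0,0,0,0,-0.2]]])

```text
t: 1.6
tool_pos: [505.2, 19.1, 222.5]
orientation: [-0.0, 0.145, 0.989, 0.0]
ft_force: [-0.3, 0.5, 0.7]
gripper_width: 52.5
```

Request:
drive_tool(moves=[[[-0.0263,-0.0395,0,0,0,0,-0.2],[-0.0263,-0.0395,0,0,0,0,-0.2],[-0.0263,-0.0395,0,0,0,0,-0.2],[0,0,0,0,0,8.5,-0.2],[0,0,0,0,0,8.5,-0.2]]])

```text
t: 2.1
tool_pos: [546.5, -117.1, 222.0]
orientation: [-0.0, 0.294, 0.956, -0.0]
ft_force: [0.8, 1.1, 0.1]
gripper_width: 52.1
```

Request:
drive_tool(moves=[[[0,0,0,0,0,8.5,-0.2],[0,0,0,0,0,8.5,-0.2],[0,0,0,0,0,8.5,-0.2],[0,0,0,0,0,8.5,-0.2],[0,0,0,0,0,8.5,-0.2]]])

```text
t: 2.6
tool_pos: [546.6, -115.0, 222.2]
orientation: [-0.0, 0.619, 0.785, -0.0]
ft_force: [-0.8, -0.2, -0.0]
gripper_width: 51.8
```

Request:
drive_tool(moves=[[[-0.023,0.003,0.04,0,0,1.7,-0.2],[-0.023,0.003,0.04,0,0,0,-0.2],[0,0,0.03,0,0,0,-0.2],[0,0,0,0,0,0,-0.2],[0,0,0,0,0,0,-0.2]]])

```text
t: 3.1
tool_pos: [563.0, -158.3, 113.0]
orientation: [-0.0, 0.628, 0.778, -0.0]
ft_force: [0.1, 0.3, 0.8]
gripper_width: 52.0
```

```bash
python3 - <<'E'
from h import *
o=sensors.get_obs(); print(o["tool_pos"],o["orientation"],o["joint_positions"],o["gripper_width"])
s=read_camera("scene"); cv2.imwrite("pics/s3.png",cv2.resize(s["img"][170:290,240:400],None,fx=4,fy=4,interpolation=cv2.INTER_CUBIC))
E
```

```text
[ 562.98820827 -158.30843063  112.98216387] [-3.18245042e-04  6.28281865e-01  7.77985700e-01 -2.15166452e-04] [-0.34155556  0.38056217  0.66201142  1.73313333 -0.25670423  1.11683266
  0.61171403] 52.01181085055986
```

View pics/s3.png

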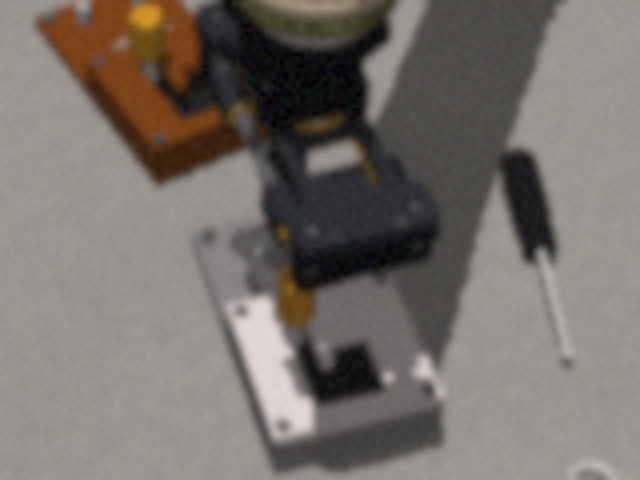

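```bash
python3 - <<'E'
from h import *
s=read_camera("scene");P=np.linalg.inv(np.array(s["pose"]))
def pr(p):
    q=P[:3,:3]@np.array(p)+P[:3,3]; return np.round([((q[0]/q[2]*s["fx"]+s["cx"])-240)*4,((q[1]/q[2]*s["fy"]+s["cy"])-170)*4])
y=np.array([.978,.211,0]);t=np.array([563,-158.3,113.])
for n,p in(("tcp",t),("f+",t+26*y),("f-",t-26*y),("body",t+[0,0,70]),("b+",t+95*y+[0,0,70]),("knobtop",[562,-161.3,85]),("knobbot",[562,-161.3,48])):print(n,pr(p))
w=cloud(s)
for u,v in((350,260),(400,220),(320,130),(285,235)): print(u,v,w[170+v//4,240+u//4])
E
```

```text
tcp [303. 240.]
f+ [317. 273.]
f- [288. 208.]
body [306. 156.]
b+ [366. 285.]
knobtop [296. 270.]
knobbot [295. 310.]
350 260 [ 650.76453579 -147.49907954  197.60173712]
400 220 [ 651.77318674 -123.00627737  226.72821022]
320 130 [ 585.5887258  -154.80117883  227.38884289]
285 235 [ 628.9033115  -177.68802733  197.22152707]
```

The wide block at (350,230) in the crop is the gripper body's near end. It hides the fingers, and the projection agrees with that. The knob shows at (295,290), within 3 mm of where it should be under the TCP. Next I'll descend and grip.

Request:
drive_tool(moves=[[[-0.003,0,0.02,0,0,0.6,-0.2],[0,0,0.02,0,0,0,-0.2],[0,0,0.016,0,0,0,-0.2],[0,0,0.006,0,0,0,-0.2],[0,0,0,0,0,0,-0.2]]])

```text
t: 3.7
tool_pos: [563.6, -161.2, 50.5]
orientation: [-0.0, 0.632, 0.775, -0.0]
ft_force: [0.5, -0.3, 0.6]
gripper_width: 52.1
```

Request:
drive_tool(moves=[[[0,0,0,0,0,0,1],[0,0,0,0,0,0,1],[0,0,0,0,0,0,1],[0,0,0,0,0,0,1],[0,0,0,0,0,0,1]]], force=30)

```text
t: 4.2
tool_pos: [563.3, -161.7, 50.8]
orientation: [-0.0, 0.633, 0.775, -0.0]
ft_force: [-4.5, 0.7, 5.8]
gripper_width: 23.0
```

Request:
drive_tool(moves=[[[0,0.01,0,0,0,0,1],[0,0.01,0,0,0,0,1],[0,0.01,0,0,0,0,1],[0,0.01,0,0,0,0,1],[0,0.007,0,0,0,0,1]]])

```text
t: 4.7
tool_pos: [609.1, -152.8, 50.8]
orientation: [-0.001, 0.633, 0.774, -0.001]
ft_force: [-7.5, -0.4, 9.0]
gripper_width: 23.3
```

Request:
drive_tool(moves=[[[0,0,0,0,0,0,1],[0,0,0,0,0,0,1]]])

```text
t: 4.9
tool_pos: [608.8, -152.9, 50.7]
orientation: [-0.001, 0.633, 0.774, -0.001]
ft_force: [-7.3, -0.9, 7.2]
gripper_width: 22.8
```

Request:
drive_tool(moves=[[[0.007,0,0,0,0,0,1],[0.007,0,0,0,0,0,1],[0.007,0,0,0,0,0,1],[0.006,0,0,0,0,0,1],[0,0,0,0,0,0,1]]])

```text
t: 5.4
tool_pos: [603.3, -125.5, 50.7]
orientation: [-0.001, 0.632, 0.775, -0.001]
ft_force: [-6.7, -1.4, 7.1]
gripper_width: 23.4
```

```bash
python3 - <<'E'
from h import *
o=sensors.get_obs(); print(o["tool_pos"],o["ft_force"],o["gripper_width"])
d=o["tool_pos"][:2]-[563.3,-161.7]; a=np.radians(11.6); print(d@[np.cos(a),np.sin(a)],d@[-np.sin(a),np.cos(a)])
s=read_camera("scene"); cv2.imwrite("pics/s4.png",cv2.resize(s["img"][170:290,240:400],None,fx=4,fy=4,interpolation=cv2.INTER_CUBIC))
E
```

```text
[ 603.25222617 -125.47309907   50.74233926] [-6.72941266 -1.44816884  7.05360851] 23.36234249034309
46.42064185248809 27.453464934257024
```

View pics/s4.png

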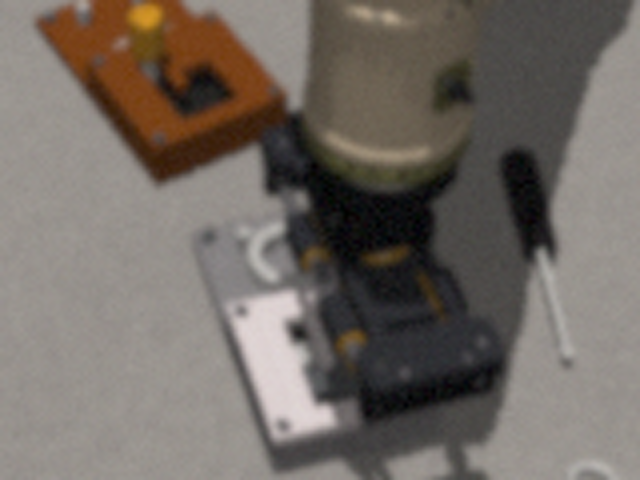

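The picture shows the knob drawn out between the fingers and the ring still in its nest at crop (270,250). The travel is 46 mm along and 27 mm across, with little side load. I'll guide it back into the notch.

Request:
drive_tool(moves=[[[0,-0.006,0,0,0,0,1],[0,-0.006,0,0,0,0,1],[0,-0.006,0,0,0,0,1],[0,-0.004,0,0,0,0,1],[0,0,0,0,0,0,1]]])

```text
t: 5.95
tool_pos: [581.4, -131.0, 50.8]
orientation: [-0.001, 0.633, 0.774, -0.001]
ft_force: [-4.9, -0.6, 5.1]
gripper_width: 22.8
```

Request:
drive_tool(moves=[[[0,0,0,0,0,0,-0.2],[0,0,0,0,0,0,-0.2],[0,0,0,0,0,0,-0.2],[0,0,0,0,0,0,-0.2],[0,0,0,0,0,0,-0.2]]])

```text
t: 6.45
tool_pos: [582.9, -129.9, 50.5]
orientation: [0.0, 0.632, 0.775, 0.0]
ft_force: [0.6, 0.1, -1.1]
gripper_width: 50.4
```

Released. Now I'll lift clear and back the arm away so I can look.

Request:
drive_tool(moves=[[[0,0,-0.01,0,0,0,-0.2],[0,0,-0.04,0,0,0,-0.2],[0,0,-0.05,0,0,0,-0.2],[0,0,-0.05,0,0,0,-0.2],[0.05,0,0,0,0,0,-0.2]]])

```text
t: 6.95
tool_pos: [575.7, -88.7, 208.6]
orientation: [0.006, 0.637, 0.771, 0.003]
ft_force: [0.6, -0.3, -0.1]
gripper_width: 52.3
```

Request:
drive_tool(moves=[[[0.05,0,0,0,0,0,-0.2],[0.05,0,0,0,0,0,-0.2],[0.05,0,0,0,0,0,-0.2],[0.05,0,0,0,0,0,-0.2],[0.05,0,0,0,0,0,-0.2]]])

```text
t: 7.45
tool_pos: [522.2, 165.7, 201.7]
orientation: [0.0, 0.633, 0.774, 0.001]
ft_force: [1.9, 0.7, 0.5]
gripper_width: 52.1
```

Request:
drive_tool(moves=[[[0.03,0,0,0,0,0,-0.2],[0,0,0,0,0,0,-0.2],[0,0,0,0,0,0,-0.2]]])

```text
t: 7.75
tool_pos: [516.8, 193.3, 201.1]
orientation: [0.0, 0.632, 0.775, 0.0]
ft_force: [1.0, -0.9, -0.4]
gripper_width: 52.3
```

```bash
python3 - <<'E'
from h import *
print(sensors.get_obs()["ft_force"])
c=read_camera("top"); s=read_camera("scene"); im=c["img"]; w=cloud(c); hsv=cv2.cvtColor(im,cv2.COLOR_BGR2HSV)
def knob(r):
    roi=np.zeros((400,640),bool); roi[r[0]:r[1],r[2]:r[3]]=1
    k=roi&(hsv[...,0]>10)&(hsv[...,0]<30)&(hsv[...,1]>120)&(w[...,2]>70)
    v,u=np.argwhere(k).mean(0); return ray(c,u,v,85)[:2],k.sum()
p,n=knob((100,195,275,345)); print("loaded",p,n,"empty",knob((130,210,145,200)))
a=np.radians(11.6); d=p-np.array([560.5,-161.3]); print("travel",d@[np.cos(a),np.sin(a)],d@[-np.sin(a),np.cos(a)])
o=np.zeros((525,770,3),np.uint8);o[:,:450]=cv2.resize(im[95:200,265:355],None,fx=5,fy=5,interpolation=cv2.INTER_CUBIC);o[:320,450:]=cv2.resize(s["img"][210:290,280:360],None,fx=4,fy=4,interpolation=cv2.INTER_CUBIC);cv2.imwrite("pics/fin.png",o)
E
```

```text
[ 1.02927379 -0.89881443 -0.40543155]
loaded [ 576.83811073 -131.07693351] 63 empty (array([499.59435868, 219.21009961]), np.int64(54))
travel 22.081600278402345 26.320534563409574
```

View pics/fin.png

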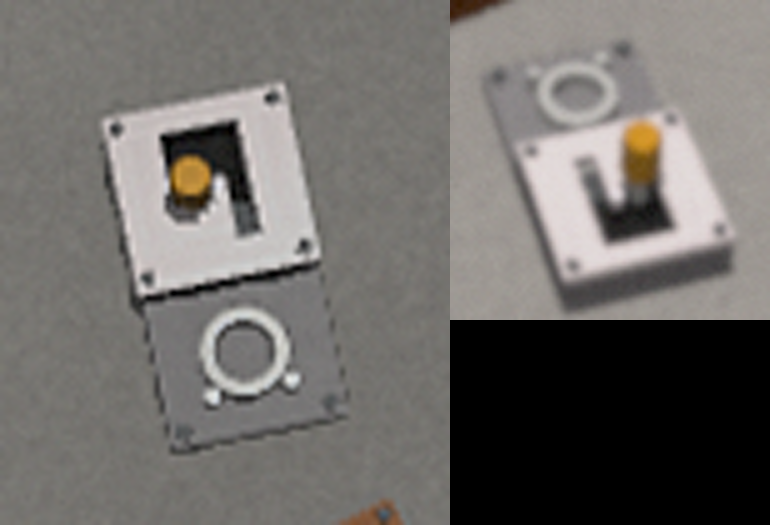

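The knob, at crop (190,178), sits in the notch and stays there released. The jaw is withdrawn, and the ring is unmoved at (245,350).

```bash
python3 -c "
from workcell import manip; print(manip.job_done())"
```

```text
the job is handed in; nothing more can be done
None
```

The loaded fixture's jaw is open and its knob is hooked in the holding notch. I gripped the knob, drew it back about 46 mm, moved it about 27 mm sideways, eased it back into the notch and let go. I handed the job in at about 8 s of robot time.

- **Knob:** the last picture puts it 22.1 mm along and 26.3 mm across from its rest place. The notch seat is at 22 and 26 mm, so it is well within tolerance.
- **Ring:** it shows at the same pixels in its nest as at the start.
- **Empty fixture:** I never went near its knob while low. I measured its position only at the end, so I have no before-and-after comparison for it.
- **Robot:** the gripper is clear of everything at about 200 mm height, with wrist force near zero.
- **Disagreement:** the scene camera put the knob at rest about 6 mm further out in x than the top camera did. I put that down to its seeing the knob's near side. I used the top-camera value, moved out 1.5 mm; the gripper closed on the knob with the TCP within about 3 mm of the top-camera position.

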